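Shift the carton creaser into third and start it

ROBOT

A 7-joint arm with a two-finger parallel gripper is mounted at the origin on the work surface. World frame = base frame: x ahead of the robot, y to its left, z up, the work surface at z = 0. Lengths are in m, angles in rad, forces in N, time in s.
With the tool pointing down it reaches from about 0.425 to 0.875 m from the base axis. Payload 9.9 kg.
Tool frame: the origin (TCP) lies between the finger pads; the fingertips stand 8 mm ahead of it and the grasp point (between the pads) lies 11 mm behind it (bot.tcp_to_tips is the distance from the TCP to the fingertips, in m); z points along the fingers, y is the direction in which the jaws open and shut (so a half turn about z gives the same grasp; the last joint's range is limited). The gripper opens to 85 mm and grips with 20 to 120 N. Pads are 22 mm wide; open, the fingers measure 114 mm over their backs; the gripper's body (76 mm by 85 mm) begins 54 mm behind the grasp point. The pads swing forward as they close: fully open they stand 13 mm farther back than shut.
Start: joints at [1.037, 0.576, 0.025, 1.437, -0.015, 1.129, -0.057], TCP at [0.293, -0.608, 0.207] pointing down, gripper open.
Joint ranges: [-2.76, 2.76], [-0.34, 2.15], [-1.52, 1.57], [0.19, 2.46], [-1.09, 4.23], [0.17, 1.99], [-2.82, 2.82]. Speed limits (rad/s): [2.22, 2.22, 3.01, 3.01, 3.14, 3.14, 3.14].

INTERFACE

Orientations are given as a 3x3 rotation matrix whose columns are the frame's x, y, z axes.
In Python, from rig import bot gives the robot as it stands.
- The arm moves only by the tool arm_command, never from a script. Its argument "moves" is a list of rows, each an object of numbers: "x", "y", "z": the shift along the tool's x, y, z in mm; "roll": the turn about the tool's z in rad. In form: [{"x": .., "y": .., "z": .., "roll": ..}, ...]. A call has 1 to 10 rows; each row is the pose to reach, as a shift and turn from the pose commanded when the call began, along the tool's axes at that moment; what a row does not reach only later rows make up. A row lasts 1/8 s, in which the tool goes at most 62.5 mm and 10.7 degrees, less where a joint would pass 70% of its speed; a pose out of reach is approached as far as the arm can. A call with a gripper value outside its range is refused whole. "grip" is the opening in per cent of the stroke, from 0 (shut) to 100 (fully open), set as the call begins (left out, the last holds). The fingers move at their own pace and stop on an object; "grip_force" is the grip in N (left out, the last holds). Time passes only in rows, so rows that repeat a pose let the fingers close. It gives the time, the measured TCP pose, the force and the opening at its end, in the units of the state.
- bot.read_state(): the state, without advancing time (a new reading comes with each control period).
- bot.get_image(name): name is "scene" or "top" or "wrist"; returns a dict with "frame" (400x640x3 uint8, red, green, blue), "range_z" (400x640 float32, m along the optical axis (not along the pixel's ray), 0 where there is no reading), "fx", "fy", "cx", "cy" (pixels), "k1" (the pictures are not rectified: a ray, as slopes to the right and down, at radius r is drawn at 1 + k1 r^2 times it, then the intrinsics apply), "T" (4x4, takes a point from camera to world coordinates); the wrist camera has in their place "hand_eye" (4x4, takes a point from camera to tool coordinates, whose origin is the TCP and whose axes are the flange's). Camera axes: x right, y down, z forward; pixel columns grow to the right and rows downward; lengths in m; the calibration is good to about 2 mm. A picture is of the moment at which its call begins: read the wrist's pose just before it.
- bot.hand_in(): hands the job in, once; it reports no verdict.
The state is a dict: "t": time; "joint_positions": joint angles; "dq": joint speeds; "tau": joint torques, N m; "tcp_pos": TCP position; "tcp_rot": TCP orientation; "contact_force": force on the tool from outside, world axes, zero at the start; "wrist_torque": the same for the moment, N m; "opening": finger opening in m.
Only numpy, scipy, OpenCV 4.12 (cv2) and the standard library are available. Lean on these libraries where they do the work, as an engineer would, in place of code of your own. Each camera call takes 0.05 s, during which the arm holds its last target. There are 200 camera calls.

TASK

Set the carton creaser to its third slot and start it: with the fingertips or the outside of the fingers, push the black-knobbed selector lever along the left lane of its H-shaped gate to the middle, across to the right lane, then forward, away from the robot, fully home into the far-right slot (the one with three pips). Only then press the round push button on the deck fully down and let it go, leaving the lever in third. Do not take the lever between the fingers, and leave everything else standing where it is.

Things in the scene. Friction and masses are not known exactly. Their poses are not given: they have to be found in the camera images.
- creaser: fixed white desktop carton creaser with a flat deck 90 mm above the table. Origin: on the table under the gate's centre; x forward (away from the robot, within about 15 degrees), y left, z up. Deck: x -100 to 100, y -240 to 90 mm. On its right, rollers between brackets (y -169 to -231 mm, 155 mm above the table), then a feed shelf out to y -336 mm, 120 mm above the table
- gate (a point): centre of the steel gate plate's top face, 100 mm above the table (axes as the creaser). Plate 100 mm (x) by 92 mm (y), 9 mm thick, cut with an H: lanes along x at y = 19.4 (left) and -19.4 mm (right), 17 mm wide, ending at x = +-31 mm, joined by a middle channel 19 mm wide
- slot3_end (a point): where the lever's rod axis passes the plate's top face when fully home in slot 3, far right (about x 25, y -20 mm from the gate's centre). Slot 1 is far left, 2 near left, 4 near right; one to four small dark pips on the plate at each slot's end count it
- knob_center (a point): centre of the black ball knob, 40 mm across, on the lever, a steel rod 10 mm thick pivoted 18 mm above the table under the gate's centre. Knob centre 155 mm from the pivot, so 173 mm above the table when upright; z along the rod. No spring or detents: friction keeps it where it is left; 1 to 3 N at the knob moves it
- gear_across (a joint): sideways lean of the lever, rad: negative left, positive right. Left lane -0.245, right lane +0.245 (stops at +-0.27; about 0.03 of play either way in a lane). 0.1 rad is about 15 mm at the knob. Starts in the left lane
- gear_forward (a joint): fore-and-aft lean of the lever, rad: positive forward (creaser's x). 0 is the middle; it can cross between lanes only within about +-0.05. Fully home in a slot is +-0.29 (end stops), the knob then 44 mm ahead of or behind the pivot. Starts anywhere from -0.28 to +0.28
- start_top (a point): centre of the top face of the round black push button, 32 mm across, on the deck at the near side between the gate and the rollers, at about x = -55, y = -105 mm in the creaser's frame; it is pressed straight down
- start (a joint): travel of the push button, m: 0 up, 0.006 fully down; it takes about 5 N fully down and springs back up when let go
- glue_pot: small round white pot with a grey cap, 34 mm across, 40 mm high, standing on the creaser's deck; origin at the centre of its underside
- stamp: small wooden stamp, block 24 x 36 mm with a round handle, 40 mm high, standing on the deck at the near left of the gate; origin at the centre of its underside
- mug: white mug, 80 mm across, 90 mm high, on the table just left of the creaser; origin at the centre of its underside
- gift_carton: closed cardboard gift carton 100 x 75 x 55 mm on the table; origin at the centre of its underside
- button_tin: plain metal tin, 70 mm across, 80 mm high, on the table; origin at the centre of its underside
- tag_block: block of paper tags 85 x 55 x 22 mm on the table; origin at the centre of its underside
- scissors: scissors lying on the table, about 150 mm long, 10 mm thick, blades towards own +x; origin on the table at the pivot

How it is judged:
On the way, in this order (a step that is already met when the one before it is completed fails the run):
1. the lever has crossed to the right lane, near the middle (value of joint gear_across above 0.17 rad and value of joint gear_forward between -0.15 and 0.15 rad), for 0.05 s.
2. the lever is fully forward in the third slot (value of joint gear_forward above 0.25 rad and value of joint gear_across above 0.17 rad), for 0.1 s.
3. the button is pressed fully down (value of joint start above 0.0045 m), for 0.05 s.
At the end, for the whole second after the job is handed in: the lever rests in the third slot (leaning more than 0.25 rad forward and 0.17 rad right), the button was pressed at least 4.5 mm down after that and is up again, and every other thing is within 30 mm of where it stood (all of step 2 and value of joint start below 0.0015 m and velocity of joint gear_forward between -0.05 and 0.05 rad/s and distance of each of glue_pot, stamp, mug, gift_carton, button_tin, tag_block, scissors from where it was at the start of the episode below 0.03 m); the robot touches nothing.
It fails at once if the button was pressed before the lever was in third (value of joint start above 0.003 m and (value of joint gear_forward below 0.22 rad or value of joint gear_across below 0.15 rad)).
It fails at once if the lever was taken between the fingers (x of the grasp point in the frame of knob_center between -0.012 and 0.012 m and y of the grasp point in the frame of knob_center between -0.012 and 0.012 m and z of the grasp point in the frame of knob_center between -0.105 and 0.03 m).
It fails at once if another thing was moved or lifted by more than 30 mm (distance of any of glue_pot, stamp, mug, gift_carton, button_tin, tag_block, scissors from where it was at the start of the episode above 0.03 m).
It also fails if it takes over 69 s, if anything falls off the work surface, if the arm or the gripper's body presses on something with over 40 N, if the wrist force passes 120 N, or if a joint passes its speed limit or range.

## Working session

There is one attempt and no reset: what is moved stays moved. The work goes in short steps, Python scripts to look and compute and a tool call to move; the robot and the scene stay as the last step left them, time stands still between calls to the robot, and variables do not carry over. Pictures are saved under pics/ and viewed, about 8 in all and at most 12, crops included, and the job is handed in when it is done.

Besides the shell and the picture viewer there is one more tool, called after "Emit:" as name(argument=value, ...), one argument or row to a line, values as JSON. arm_command: Moves the arm, as the interface text tells. Its arguments: {"type":"object","properties":{"moves":{"type":"array","items":{"type":"object","properties":{"x":{"type":"number"},"y":{"type":"number"},"z":{"type":"number"},"roll":{"type":"number"}}}},"grip":{"type":"number"},"grip_force":{"type":"number"}},"required":["moves"]}

```bash
mkdir -p pics; ls; cat > h.py <<'E'
import numpy as np, cv2
from rig import bot
def snap(n,tag):
    s=bot.read_state(); d=bot.get_image(n)
    if 'hand_eye' in d:
        T=np.eye(4);T[:3,:3]=s['tcp_rot'];T[:3,3]=s['tcp_pos'];d['T']=T@d['hand_eye']
    np.savez(f'pics/{tag}.npz',**d); cv2.imwrite(f'pics/{tag}.png',d['frame'][:,:,::-1]); return d
def cloud(d):
    K=np.array([[d['fx'],0,d['cx']],[0,d['fy'],d['cy']],[0,0,1]],float)
    v,u=np.mgrid[:400,:640]
    p=cv2.undistortPoints(np.stack([u,v],-1).reshape(-1,1,2).astype(float),K,np.array([float(d['k1']),0,0,0])).reshape(400,640,2)
    z=d['range_z'][...,None]
    P=np.concatenate([p*z,z],-1)
    return P@d['T'][:3,:3].T+d['T'][:3,3]
def ray(d,u,v,h):
    "point on plane z=h at pixel"
    K=np.array([[d['fx'],0,d['cx']],[0,d['fy'],d['cy']],[0,0,1]],float)
    p=cv2.undistortPoints(np.array([[[u,v]]],float),K,np.array([float(d['k1']),0,0,0]))[0,0]
    r=d['T'][:3,:3]@[p[0],p[1],1]; o=d['T'][:3,3]
    return o+r*(h-o[2])/r[2]
E
python3 - <<'E'
from h import *
print(bot.read_state())
a=snap('top','top0');b=snap('scene','scene0')
cv2.imwrite('pics/both.png',cv2.resize(np.vstack([a['frame'],b['frame']])[:,:,::-1],None,fx=.75,fy=.75))
print(a['T'],b['T'])
E
```

```text
pics
{'t': 0.0, 'joint_positions': array([ 1.03716893,  0.57652697,  0.0248357 ,  1.43790649, -0.01498803,
        1.12899045, -0.0564807 ]), 'dq': array([ 0.00037321,  0.00063999, -0.00112862,  0.00137234, -0.00208294,
       -0.00023414,  0.00061726]), 'tau': array([-1.59853338e-03, -7.65767384e+01,  2.24918827e+00, -2.85973048e+01,
        1.51304563e-02,  1.26697199e-02, -3.04387363e-06]), 'tcp_pos': array([ 0.29328865, -0.60741056,  0.20654649]), 'tcp_rot': array([[ 9.00493615e-01,  4.34868500e-01, -7.97931787e-04],
       [ 4.34869222e-01, -9.00492468e-01,  1.44054662e-03],
       [-9.20832140e-05, -1.64419901e-03, -9.99998644e-01]]), 'contact_force': array([-0.56140204,  0.15493688, -0.37289522]), 'wrist_torque': array([ 0.02596456, -0.03597122, -0.05733376]), 'opening': 0.08560534544427409}
[[ 2.99363933e-02 -9.98324984e-01  4.95079691e-02  4.93978644e-01]
 [-9.99549329e-01 -3.00098387e-02 -7.40688368e-04 -7.85586964e-02]
 [ 2.22517387e-03 -4.94634838e-02 -9.98773454e-01  1.51872045e+00]
 [ 0.00000000e+00  0.00000000e+00  0.00000000e+00  1.00000000e+00]] [[-0.87952486  0.40754055 -0.24565568  0.81656511]
 [ 0.47575579  0.74267772 -0.47126026  0.39164141]
 [-0.00961466 -0.53135723 -0.8470933   0.95996533]
 [ 0.          0.          0.          1.        ]]
```

View pics/both.png

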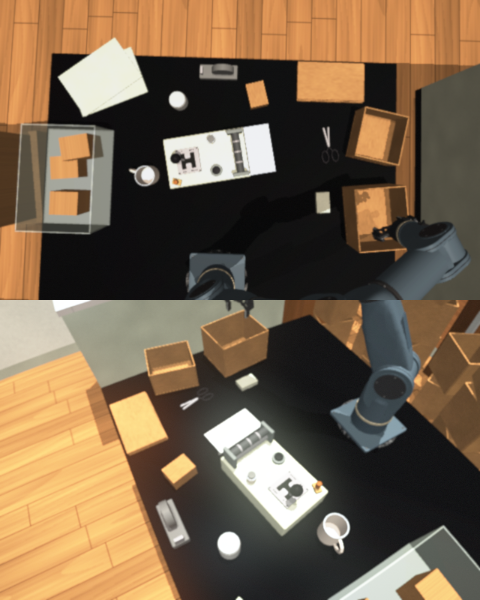

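The top picture shows the creaser at about (165–275, 125–187). The knob is near (177,157), the button near (215,169), the glue pot near (213,140) and the stamp near (176,182). I'll enlarge this area.

```bash
python3 - <<'E'
from h import *
a=dict(np.load('pics/top0.npz'));b=dict(np.load('pics/scene0.npz'))
c1=a['frame'][155:260,205:375]; c2=b['frame'][140:320,260:450]
c1=cv2.resize(c1,(800,494),interpolation=cv2.INTER_CUBIC)
cv2.imwrite('pics/c1.png',c1[:,:,::-1])
cv2.imwrite('pics/c2.png',cv2.resize(c2,(633,600),interpolation=cv2.INTER_CUBIC)[:,:,::-1])
P=cloud(a); H=P[...,2]
m=(abs(H-.09)<.006)&(P[...,0]>.3)
n,l,s,c=cv2.connectedComponentsWithStats(m.astype(np.uint8))
for i in range(1,n):
  if s[i,4]>500:
    q=P[l==i][:,:2]; r=cv2.minAreaRect((q*1000).astype(np.float32)); print(s[i],r,cv2.boxPoints(r).round())
for n_,d in (('top',a),('scene',b)):
  P=cloud(d);m=(P[...,2]>.165)&(P[...,2]<.21)&(P[...,0]>.38)&(P[...,0]<.7)&(abs(P[...,1])<.2)
  print(n_,P[m].mean(0) if m.any() else 0,P[m].max(0),P[m].min(0),m.sum())
E
```

```text
[ 218  169  117   82 4213] ((516.4957885742188, 52.52703094482422), (200.02944946289062, 327.73919677734375), 10.702472686767578) [[ 388.  195.]
 [ 449. -127.]
 [ 645.  -90.]
 [ 584.  232.]]
top [0.50895009 0.15985506 0.18365395] [0.52775162 0.18065435 0.19483383] [ 0.46413615 -0.08381294  0.1653165 ] 158
scene [0.51197808 0.166538   0.18184225] [0.52773458 0.18310333 0.19078232] [0.49018087 0.14473268 0.16595659] 256
```

View pics/c1.png

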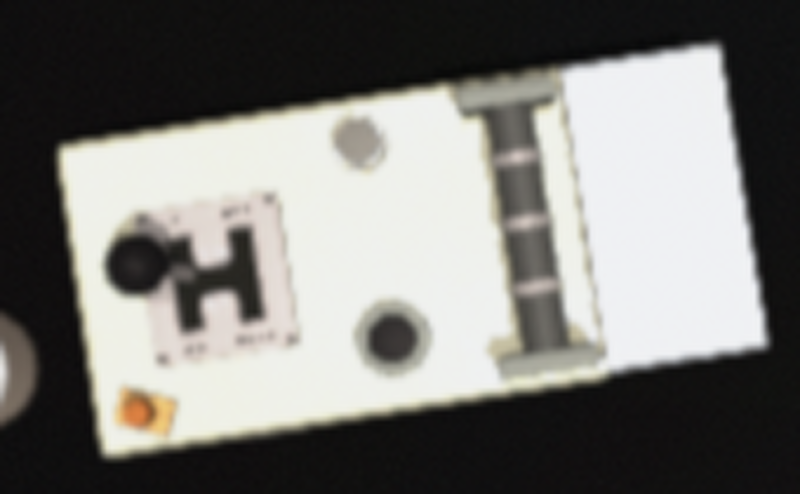

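View pics/c2.png

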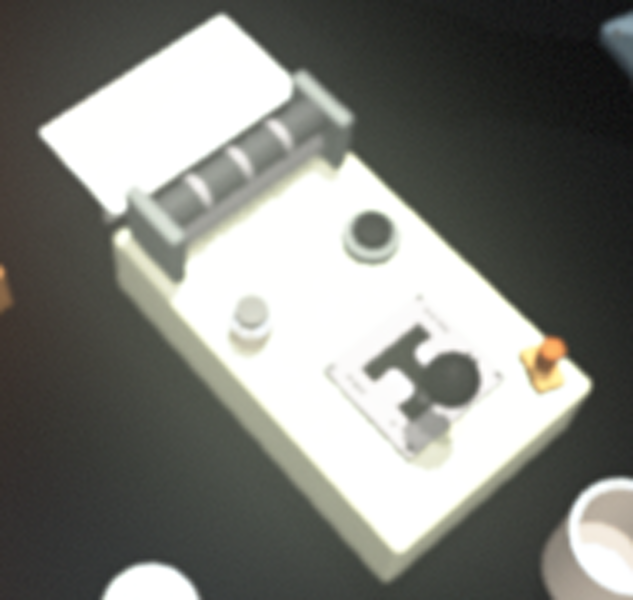

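```bash
python3 - <<'E'
from h import *
a=dict(np.load('pics/top0.npz'));b=dict(np.load('pics/scene0.npz'))
f=800/170
C=lambda u,v,h:(ray(a,205+(u+.5)/f-.5,155+(v+.5)/f-.5,h)*1000).round(1)
g=633/190
S=lambda u,v,h:(ray(b,260+(u+.5)/g-.5,140+(v+.5)/g-.5,h)*1000).round(1)
print('deck corners',C(60,148,.09),C(103,458,.09),C(605,380,.09),S(590,385,.09))
print('H lane R ends',C(240,229,.1),C(257,320,.1),'L near',C(192,331,.1),'centre',C(217,280,.1), C(218,277,.1))
print('S lane R', S(420,332,.1),S(372,372,.1))
print('knob',C(137,263,.168),S(453,380,.168))
print('button',C(393,338,.105),S(373,232,.105))
print('stamp',C(138,408,.13),'pot',C(358,138,.13))
# fit sphere
from scipy.optimize import least_squares
for d in (a,b):
  P=cloud(d).reshape(-1,3);m=(P[:,2]>.162)&(P[:,2]<.21)&(P[:,0]>.44)&(P[:,0]<.56)&(P[:,1]>.12)&(P[:,1]<.21)
  r=least_squares(lambda c:np.linalg.norm(P[m]-c,axis=1)-.02,P[m].mean(0)-[0,0,.01],loss='soft_l1',f_scale=.002);print(r.x,m.sum())
  for h in (.098,.105,.115):pass
P=cloud(a);
for n,(u,v) in dict(button=(393,338),pot=(358,138),stamp=(138,408),plate=(267,210)).items(): print(n,P[int(155+v/f),int(205+u/f)])
E
```

```text
deck corners [582.3 229.2  90. ] [385.5 193.8  90. ] [ 444.6 -124.2   90. ] [389.3 194.   90. ]
H lane R ends [533.6 110.6 100. ] [476.3  97.7 100. ] L near [468.1 138.6 100. ] centre [500.8 124.  100. ] [502.7 123.4 100. ]
S lane R [479.6 100.  100. ] [528.4 110.2 100. ]
knob [509.3 163.  168. ] [506.6 163.7 168. ]
button [467.6  10.9 105. ] [465.9  12.3 105. ]
stamp [420.  165.7 130. ] pot [591.6  35.2 130. ]
[0.50959032 0.16337388 0.1708103 ] 157
[0.50763339 0.16272674 0.16960903] 259
button [0.46897335 0.01079882 0.11207133]
pot [0.5914051  0.03416717 0.13095043]
stamp [0.42109376 0.16501157 0.13307391]
plate [0.54678522 0.09470084 0.10185666]
```

Measured values:

| Item | Value |
|---|---|
| Creaser origin | about (502.5, 125) mm |
| Yaw | about 10.6° |
| Knob, local | about (13, 36.5) mm: left lane, gear_forward ≈ +0.085 |
| Button | about (467, 11) mm |

Plan with the fingers shut:
1. Pull the knob back 13 mm from its far side.
2. Push it right.
3. Push it forward.

I'll go up first, then across.

Emit:
arm_command(
  moves=[
    {"z":-60},
    {"x":40,"y":-41,"z":-60},
    {"x":82,"y":-84,"z":-60,"roll":0.1},
    {"x":125,"y":-128,"z":-60,"roll":0.2},
    {"x":168,"y":-172,"z":-60,"roll":0.265},
    {"x":211,"y":-216,"z":-60,"roll":0.265},
    {"x":254,"y":-260,"z":-60,"roll":0.265},
    {"x":297,"y":-304,"z":-60,"roll":0.265},
    {"x":340,"y":-348,"z":-60,"roll":0.265},
    {"x":340,"y":-348,"z":-60,"roll":0.265},
  ],
  grip=0,
  grip_force=40,
)

```text
$.moves[0]: bad value
```

Emit:
arm_command(
  moves=[
    {"x":0,"y":0,"z":-60,"roll":0},
    {"x":40,"y":-41,"z":-60,"roll":0},
    {"x":82,"y":-84,"z":-60,"roll":0.1},
    {"x":125,"y":-128,"z":-60,"roll":0.2},
    {"x":168,"y":-172,"z":-60,"roll":0.265},
    {"x":211,"y":-216,"z":-60,"roll":0.265},
    {"x":254,"y":-260,"z":-60,"roll":0.265},
    {"x":297,"y":-304,"z":-60,"roll":0.265},
    {"x":340,"y":-348,"z":-60,"roll":0.265},
    {"x":340,"y":-348,"z":-60,"roll":0.265},
  ],
  grip=0,
  grip_force=40,
)

```text
t: 1.35
tcp_pos: [0.4497, -0.1416, 0.2673]
tcp_rot: [[0.981, 0.192, 0.0], [0.192, -0.981, 0.002], [0.001, -0.002, -1.0]]
contact_force: [0.5, 0.0, -1.4]
opening: 0.0
```

Emit:
arm_command(
  moves=[
    {"x":28,"y":-50,"z":0,"roll":0},
    {"x":56,"y":-100,"z":0,"roll":0},
    {"x":84,"y":-150,"z":0,"roll":0},
    {"x":112,"y":-200,"z":0,"roll":0},
    {"x":140,"y":-250,"z":0,"roll":0},
    {"x":161,"y":-288,"z":0,"roll":0},
    {"x":161,"y":-288,"z":0,"roll":0},
    {"x":161,"y":-288,"z":0,"roll":0},
  ],
)

```text
t: 2.35
tcp_pos: [0.5537, 0.1644, 0.2669]
tcp_rot: [[0.983, 0.183, -0.001], [0.183, -0.983, -0.001], [-0.001, 0.001, -1.0]]
contact_force: [-0.3, -0.3, -0.1]
opening: 0.0001
```

```bash
python3 - <<'E'
from h import *
d=snap('wrist','w1'); print(d['hand_eye'].round(3)); print(bot.read_state()['tcp_pos'])
P=cloud(d).reshape(-1,3)
from scipy.optimize import least_squares
m=(P[:,2]>.155)&(P[:,2]<.20)&(P[:,0]>.44)&(P[:,0]<.56)&(P[:,1]>.12)&(P[:,1]<.21)
print(m.sum())
if m.sum()>20:
  print(least_squares(lambda c:np.linalg.norm(P[m]-c,axis=1)-.02,P[m].mean(0)-[0,0,.01],loss='soft_l1',f_scale=.002).x)
E
```

```text
[[-0.    -0.946 -0.326  0.085]
 [ 1.    -0.001  0.001 -0.001]
 [-0.001 -0.326  0.946 -0.168]
 [ 0.     0.     0.     1.   ]]
[0.55374432 0.16396501 0.26714469]
1126
[0.50799641 0.1636678  0.16870088]
```

View pics/w1.png

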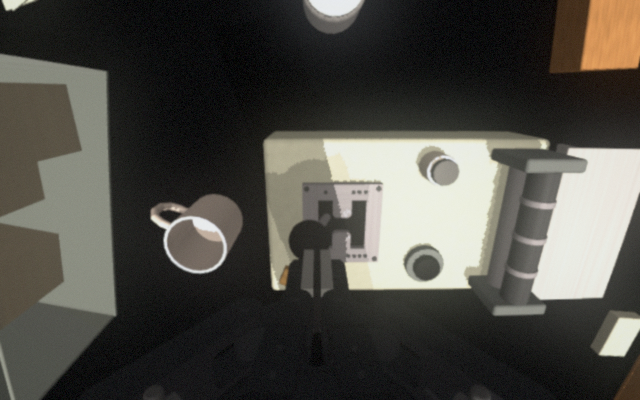

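```bash
python3 - <<'E'
from h import *
d=dict(np.load('pics/w1.npz'))
O=np.array([502.5,125]);R=np.array([[.983,.184],[-.184,.983]])
for n,u,v,h in [('plTL',303,184,.1),('plTR',381,183,.1),('plBR',382,263,.1),('laneR far',358.5,200,.1),('laneR near',359,249,.1),('laneR right',366,225,.1),('but',426,264,.108),('deckFR?',265,139,.09),('deckBL',272,290,.09)]:
  p=ray(d,u,v,h)*1000; print(n,p.round(1),(R@(p[:2]-O)).round(1))
E
```

```text
plTL [542.1 177.9 100. ] [48.7 44.8]
plTR [559.3  91.3 100. ] [ 49.7 -43.6]
plBR [459.5  64.2 100. ] [-53.5 -51.9]
laneR far [534.9 111.8 100. ] [ 29.4 -18.9]
laneR near [473.4  96.9 100. ] [-33.8 -22.3]
laneR right [506.  96. 100.] [ -1.9 -29.2]
but [471.9  13.4 108. ] [ -50.6 -104.1]
deckFR? [582.8 228.2  90. ] [97.9 86.7]
deckBL [388.2 193.8  90. ] [-99.7  88.7]
```

Emit:
arm_command(
  moves=[
    {"x":4,"y":-7,"z":30,"roll":0},
    {"x":4,"y":-7,"z":80,"roll":0},
    {"x":4,"y":-7,"z":114,"roll":0},
    {"x":4,"y":-7,"z":114,"roll":0},
    {"x":4,"y":-7,"z":114,"roll":0},
  ],
)

```text
t: 3.02
tcp_pos: [0.5573, 0.173, 0.1549]
tcp_rot: [[0.983, 0.182, 0.002], [0.182, -0.983, 0.0], [0.002, -0.0, -1.0]]
contact_force: [-0.1, 0.7, 0.3]
opening: 0.0001
```

Emit:
arm_command(
  moves=[
    {"x":-8,"y":0,"z":0,"roll":0},
    {"x":-14,"y":0,"z":0,"roll":0},
    {"x":-18,"y":0,"z":0,"roll":0},
    {"x":-22,"y":0,"z":0,"roll":0},
    {"x":-25,"y":0,"z":0,"roll":0},
    {"x":-28,"y":0,"z":0,"roll":0},
    {"x":-31,"y":0,"z":0,"roll":0},
    {"x":-31,"y":0,"z":0,"roll":0},
    {"x":-31,"y":0,"z":0,"roll":0},
  ],
)

```text
t: 4.15
tcp_pos: [0.5264, 0.1684, 0.154]
tcp_rot: [[0.983, 0.184, 0.002], [0.184, -0.983, 0.001], [0.002, -0.001, -1.0]]
contact_force: [1.9, 0.5, 5.6]
opening: 0.0001
```

```bash
cat >> h.py <<'E'
from scipy.optimize import least_squares
O=np.array([502.,124.5]);R=np.array([[.983,.184],[-.184,.983]])
def knob(x0=.44,x1=.56,y0=.06,y1=.21):
  for n in ('top','scene','wrist'):
    d=snap(n,'k_'+n);P=cloud(d).reshape(-1,3); F=d['frame'].reshape(-1,3).max(1)
    m=(P[:,2]>.155)&(P[:,2]<.20)&(P[:,0]>x0)&(P[:,0]<x1)&(P[:,1]>y0)&(P[:,1]<y1)
    if n=='wrist':
      Q=(P-d['T'][:3,3])  # drop the fingers: within 30 mm of tool axis
    t=bot.read_state()['tcp_pos']; e=np.abs(R@(P[:,:2]-t[:2]).T); m&=~((e[0]<.0125)&(e[1]<.025))
    if m.sum()<15: print(n,'few');continue
    c=least_squares(lambda c:np.linalg.norm(P[m]-c,axis=1)-.02,P[m].mean(0)-[0,0,.01],loss='soft_l1',f_scale=.002).x*1000
    l=R@(c[:2]-O); print(n,m.sum(),c.round(1),'local',l.round(1),'tilt fwd/across',(np.arctan2(l[0],c[2]-18)).round(3),np.arctan2(-l[1],c[2]-18).round(3))
  s=bot.read_state(); print('tcp local',(R@(s['tcp_pos'][:2]*1000-O)).round(1),s['tcp_pos'].round(4),s['contact_force'].round(1),s['t'])
E
python3 -c "
from h import *
knob()"
```

```text
top 64 [505.3 162.9 170.9] local [10.3 37.2] tilt fwd/across 0.067 -0.239
scene few
wrist 89 [524.1 160.3 183.7] local [28.3 31.2] tilt fwd/across 0.169 -0.186
tcp local [32.1 38.7] [0.5264 0.1685 0.154 ] [1.4 1.3 6.4] 4.3
```

```bash
python3 - <<'E'
from h import *
a=cv2.imread('pics/k_top.png')[155:260,205:375];b=cv2.imread('pics/k_scene.png')[180:320,300:450]
cv2.imwrite('pics/v4.png',np.hstack([cv2.resize(a,(425,263),interpolation=3)[:, :],cv2.resize(b,(375,350),interpolation=3)[:263]]) if 0 else cv2.resize(b,(600,560),interpolation=cv2.INTER_CUBIC))
E
```

```text
(no output)
```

View pics/v4.png

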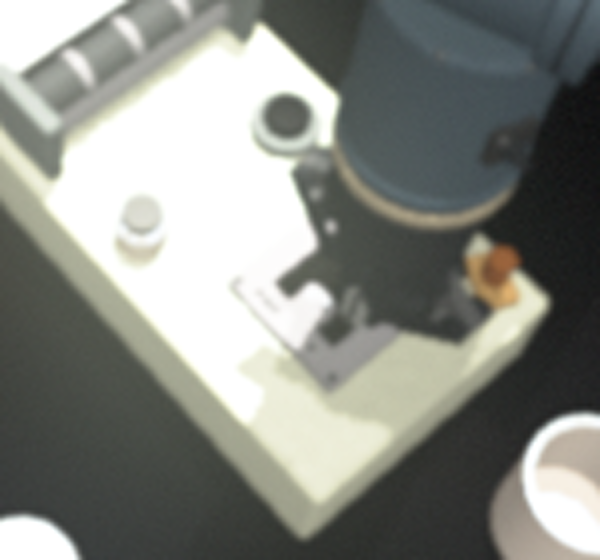

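The hand hides the knob and its contact, so I'll back off, go up and measure again.

Emit:
arm_command(
  moves=[
    {"x":12,"y":0,"z":0,"roll":0},
    {"x":25,"y":0,"z":0,"roll":0},
    {"x":31,"y":0,"z":-50,"roll":0},
    {"x":31,"y":0,"z":-100,"roll":0},
    {"x":31,"y":0,"z":-110,"roll":0},
    {"x":31,"y":0,"z":-110,"roll":0},
  ],
)

```text
t: 5.05
tcp_pos: [0.5568, 0.1736, 0.2634]
tcp_rot: [[0.983, 0.183, 0.0], [0.183, -0.983, 0.0], [0.0, -0.0, -1.0]]
contact_force: [0.3, 0.2, -0.9]
opening: 0.0002
```

```bash
python3 -c "
from h import *
knob()"
```

```text
top 156 [503.9 162.1 171.5] local [ 8.8 36.6] tilt fwd/across 0.057 -0.234
scene 188 [501.8 161.9 170.2] local [ 6.6 36.8] tilt fwd/across 0.044 -0.237
wrist 716 [502.4 162.7 169.1] local [ 7.4 37.5] tilt fwd/across 0.049 -0.243
tcp local [61.8 38.1] [0.5558 0.1733 0.2617] [ 0.1 -0.7 -0.8] 5.2
```

The 5.6 N up against 1.9 N sideways looks like something rubbing on top of the knob. I'll check the gripper's shape from the wrist depth, in the tool frame.

```bash
python3 - <<'E'
from h import *
d=dict(np.load('pics/k_wrist.npz')); d['T']=d['hand_eye']
P=cloud(d).reshape(-1,3)*1000
P=P[(d['range_z'].ravel()>0)&(P[:,2]<15)&(abs(P[:,1])<70)&(abs(P[:,0])<70)]
for z in range(-110,15,8):
  m=(P[:,2]>=z)&(P[:,2]<z+8); 
  if m.sum()>5: q=P[m]; c=q[abs(q[:,1])<20]; print(z,m.sum(),'x',np.percentile(q[:,0],[2,50,98]).round(),'y',np.percentile(q[:,1],[2,98]).round(),'center xmax',np.percentile(c[:,0],[50,95]).round(1) if len(c) else '')
E
```

```text
-110 7854 x [ 5. 13. 19.] y [-56.  55.] center xmax [17.4 18.5]
-102 7178 x [-6. 12. 18.] y [-50.  49.] center xmax [17.6 18.5]
-94 4224 x [-9. 13. 18.] y [-45.  43.] center xmax [17.6 18.4]
-86 5482 x [-8.  9. 14.] y [-38.  36.] center xmax [12.7 13.5]
-78 2807 x [-7. 13. 15.] y [-33.  32.] center xmax [12.4 14. ]
-70 942 x [-8. 11. 15.] y [-21.  20.] center xmax [11.4 14.3]
-62 590 x [-8. 12. 13.] y [-14.  12.] center xmax [11.6 12.4]
-54 592 x [ 7.  9. 13.] y [-14.  12.] center xmax [ 8.6 12.3]
-46 517 x [ 7.  9. 13.] y [-14.  13.] center xmax [ 8.7 12.4]
-38 377 x [ 7. 12. 13.] y [-13.  12.] center xmax [11.6 12.4]
-30 44 x [11. 12. 12.] y [-7.  6.] center xmax [11.8 12.3]
```

```bash
python3 - <<'E'
from h import *
d=dict(np.load('pics/k_wrist.npz')); d['T']=d['hand_eye']
P=cloud(d)*1000
print(d['fx'],d['cx'],d['cy'])
for u in (308,320,328):
  for v in range(228,300,5): print(u,v,round(float(d['range_z'][v,u]),3),P[v,u].round(0),d['frame'][v,u])
E
python3 -c "
import cv2;a=cv2.imread('pics/k_wrist.png')[190:310,240:400];cv2.imwrite('pics/v5.png',cv2.convertScaleAbs(cv2.resize(a,(800,600),interpolation=cv2.INTER_CUBIC),alpha=2,beta=10))"
```

```text
306.65268876319186 316.61021370097757 201.84705245962365
308 228 0.367 [-64. -11. 170.] [138 134 116]
308 233 0.289 [-37.  -8.  96.] [82 80 69]
308 238 0.279 [-37.  -8.  86.] [41 41 35]
308 243 0.277 [-40.  -8.  82.] [37 37 33]
308 248 0.275 [-44.  -8.  79.] [48 48 42]
308 253 0.151 [ 12.  -5. -33.] [85 84 79]
308 258 0.148 [ 11.  -5. -37.] [86 84 80]
308 263 0.142 [ 12.  -5. -43.] [87 85 80]
308 268 0.138 [ 12.  -4. -47.] [85 81 76]
308 273 0.133 [ 13.  -4. -52.] [82 80 76]
308 278 0.13 [ 12.  -4. -55.] [83 82 79]
308 283 0.128 [ 11.  -4. -58.] [83 82 76]
308 288 0.124 [ 12.  -4. -62.] [93 91 85]
308 293 0.118 [ 13.  -4. -68.] [45 41 41]
308 298 0.116 [ 13.  -4. -70.] [30 33 28]
320 228 0.359 [-61.   4. 162.] [112 106 102]
320 233 0.284 [-35.   3.  91.] [50 48 41]
320 238 0.278 [-36.   3.  84.] [45 47 42]
320 243 0.275 [-40.   3.  81.] [48 48 43]
320 248 0.272 [-42.   3.  77.] [50 47 42]
320 253 0.151 [ 12.   1. -33.] [73 70 67]
320 258 0.147 [ 12.   1. -37.] [69 67 61]
320 263 0.142 [ 12.   1. -42.] [58 60 54]
320 268 0.138 [ 12.   1. -47.] [64 61 58]
320 273 0.133 [ 12.   1. -52.] [56 55 50]
320 278 0.131 [ 11.   1. -54.] [57 56 53]
320 283 0.126 [ 12.   1. -59.] [58 56 54]
320 288 0.124 [ 12.   1. -62.] [53 49 47]
320 293 0.124 [  9.   1. -62.] [62 60 57]
320 298 0.124 [  7.   1. -63.] [39 39 34]
328 228 0.335 [-51.  12. 140.] [83 79 76]
328 233 0.294 [-39.  11. 101.] [54 52 49]
328 238 0.281 [-38.  10.  87.] [52 51 46]
328 243 0.276 [-40.  10.  82.] [50 47 43]
328 248 0.274 [-43.  10.  78.] [51 51 45]
328 253 0.151 [ 12.   5. -33.] [92 90 84]
328 258 0.145 [ 13.   5. -39.] [89 85 80]
328 263 0.142 [ 12.   5. -43.] [86 88 78]
328 268 0.138 [ 12.   5. -47.] [87 86 79]
328 273 0.134 [ 12.   4. -51.] [85 82 77]
328 278 0.13 [ 12.   4. -55.] [88 85 80]
328 283 0.126 [ 12.   4. -59.] [86 84 79]
328 288 0.124 [ 12.   4. -62.] [94 93 86]
328 293 0.118 [ 13.   4. -67.] [36 37 32]
328 298 0.116 [ 13.   4. -70.] [37 35 36]
```

View pics/v5.png

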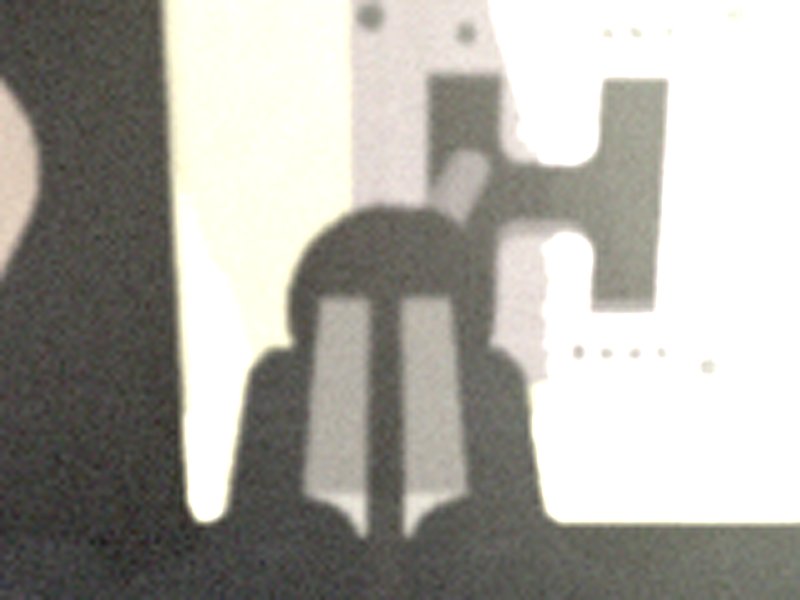

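```bash
python3 - <<'E'
from h import *
print('tcp_to_tips',bot.tcp_to_tips,[x for x in dir(bot) if x[0]!='_'])
d=dict(np.load('pics/k_scene.npz'));P=cloud(d)*1000
t=bot.read_state()['tcp_pos']*1000;print(t)
L=np.einsum('ij,hwj->hwi',R,P[...,:2]-t[:2])
m=(abs(L[...,0])<20)&(abs(L[...,1])<25)&(P[...,2]>195)
z=P[...,2][m];print(np.histogram(z,bins=range(195,420,10)))
for h in (290,300,310,320,330,340,350,360):
  k=m&(abs(P[...,2]-h)<5); 
  if k.any(): print(h,L[k].min(0).round(),L[k].max(0).round())
E
```

```text
tcp_to_tips 0.008 ['MotionError', 'get_image', 'hand_in', 'read_state', 'tcp_to_tips']
[555.77593353 173.3213647  261.73910369]
(array([ 0,  0,  0,  0,  0,  0,  0,  0,  0,  8, 28, 38, 25, 31, 99, 27, 48,
       47, 22, 15,  1,  0]), array([195, 205, 215, 225, 235, 245, 255, 265, 275, 285, 295, 305, 315,
       325, 335, 345, 355, 365, 375, 385, 395, 405, 415]))
290 [ 7. -7.] [13.  8.]
300 [ -2. -12.] [13. 13.]
310 [  2. -14.] [13. 14.]
320 [ 4. -6.] [13. 13.]
330 [  6. -13.] [15. 17.]
340 [ -7. -25.] [16. 25.]
350 [ -3. -25.] [18. 25.]
360 [  8. -17.] [19. 16.]
```

Both cameras put the shut fingertips about 31 mm behind (above) the reported TCP, not 8 mm ahead of it. That explains the rub on top of the knob: the tips were at z≈0.186. I'll use the seen tip position and put the TCP at z≈0.120, so the tips sit at about 0.151.

Emit:
arm_command(
  moves=[
    {"x":0,"y":1,"z":50,"roll":0},
    {"x":0,"y":1,"z":100,"roll":0},
    {"x":0,"y":1,"z":142,"roll":0},
    {"x":0,"y":1,"z":142,"roll":0},
    {"x":-10,"y":1,"z":142,"roll":0},
    {"x":-18,"y":1,"z":142,"roll":0},
    {"x":-23,"y":1,"z":142,"roll":0},
    {"x":-27,"y":1,"z":142,"roll":0},
    {"x":-30,"y":1,"z":142,"roll":0},
    {"x":-30,"y":1,"z":142,"roll":0},
  ],
)

```text
t: 6.45
tcp_pos: [0.5272, 0.1672, 0.1216]
tcp_rot: [[0.983, 0.184, 0.001], [0.184, -0.983, 0.0], [0.001, -0.0, -1.0]]
contact_force: [1.6, -0.0, 0.3]
opening: 0.0001
```

```bash
python3 -c "
from h import *
knob()"
```

```text
top 32 [500.1 162.8 171.6] local [ 5.2 38. ] tilt fwd/across 0.034 -0.243
scene 35 [555.5 173.8 196.4] local [61.7 38.6] tilt fwd/across 0.333 -0.213
wrist 2688 [524.5 167.6 197. ] local [30.1 38.2] tilt fwd/across 0.166 -0.21
tcp local [32.6 37.3] [0.5272 0.1672 0.1214] [ 1.6 -0.3  0.8] 6.6
```

Emit:
arm_command(
  moves=[
    {"x":-2,"y":0,"z":0,"roll":0},
    {"x":-2,"y":0,"z":0,"roll":0},
    {"x":15,"y":0,"z":0,"roll":0},
    {"x":30,"y":0,"z":0,"roll":0},
    {"x":30,"y":-45,"z":0,"roll":0},
    {"x":30,"y":-50,"z":0,"roll":0},
    {"x":0,"y":-50,"z":0,"roll":0},
    {"x":-33,"y":-50,"z":0,"roll":0},
    {"x":-33,"y":-50,"z":0,"roll":0},
  ],
)

```text
t: 7.72
tcp_pos: [0.483, 0.2092, 0.1213]
tcp_rot: [[0.983, 0.185, -0.002], [0.185, -0.983, -0.001], [-0.002, 0.001, -1.0]]
contact_force: [1.4, 0.2, 0.7]
opening: 0.0003
```

```bash
python3 -c "
from h import *
knob()"
```

```text
top 94 [497.5 162.3 172.2] local [ 2.6 38. ] tilt fwd/across 0.017 -0.242
scene 182 [495.9 160.8 170.1] local [ 0.7 36.8] tilt fwd/across 0.005 -0.237
wrist 5940 [495.2 162.4 170.1] local [ 0.2 38.5] tilt fwd/across 0.002 -0.248
tcp local [ 0.2 87.1] [0.4862 0.2102 0.1216] [ 0.2  0.  -0.9] 7.875
```

The lever is at the middle in the left lane. Now I'll push it right.

Emit:
arm_command(
  moves=[
    {"x":0,"y":12,"z":0,"roll":0},
    {"x":0,"y":22,"z":0,"roll":0},
    {"x":0,"y":32,"z":0,"roll":0},
    {"x":0,"y":42,"z":0,"roll":0},
    {"x":0,"y":52,"z":0,"roll":0},
    {"x":0,"y":62,"z":0,"roll":0},
    {"x":0,"y":72,"z":0,"roll":0},
    {"x":0,"y":80,"z":0,"roll":0},
    {"x":0,"y":86,"z":0,"roll":0},
    {"x":0,"y":86,"z":0,"roll":0},
  ],
)

```text
t: 9.12
tcp_pos: [0.501, 0.1248, 0.1211]
tcp_rot: [[0.983, 0.183, -0.001], [0.183, -0.983, -0.001], [-0.001, 0.0, -1.0]]
contact_force: [0.2, -0.1, 0.3]
opening: -0.0001
```

```bash
python3 -c "
from h import *
knob()"
```

```text
top 34 [511.3  92.4 171.7] local [  3.2 -33.2] tilt fwd/across 0.021 0.213
scene 136 [507.   97.  177.6] local [ -0.1 -27.9] tilt fwd/across -0.001 0.173
wrist 6123 [508.2 107.8 183.1] local [  3.  -17.6] tilt fwd/across 0.018 0.106
tcp local [-0.8  1.4] [0.5009 0.1257 0.1212] [-0.4 -0.1 -0.4] 9.275
```

Emit:
arm_command(
  moves=[
    {"x":0,"y":2,"z":0,"roll":0},
    {"x":0,"y":4,"z":0,"roll":0},
    {"x":0,"y":5,"z":0,"roll":0},
    {"x":0,"y":-14,"z":0,"roll":0},
    {"x":-30,"y":-14,"z":0,"roll":0},
    {"x":-58,"y":-14,"z":0,"roll":0},
    {"x":-58,"y":15,"z":0,"roll":0},
    {"x":-58,"y":38,"z":0,"roll":0},
    {"x":-58,"y":38,"z":0,"roll":0},
  ],
)

```text
t: 10.4
tcp_pos: [0.4513, 0.0773, 0.1215]
tcp_rot: [[0.983, 0.182, 0.0], [0.182, -0.983, -0.0], [0.0, 0.0, -1.0]]
contact_force: [-0.2, 0.3, -0.4]
opening: -0.0003
```

```bash
python3 -c "
from h import *
knob()"
```

```text
top 76 [510.9  89.1 171.6] local [  2.3 -36.5] tilt fwd/across 0.015 0.233
scene 255 [509.   87.4 170.6] local [  0.  -37.8] tilt fwd/across 0.0 0.243
wrist 9816 [507.2  88.8 170.2] local [ -1.4 -36.1] tilt fwd/across -0.009 0.233
tcp local [-58.3 -35.2] [0.4511 0.0792 0.1215] [ 0.  -0.7  0.1] 10.55
```

It is in the right lane at the middle. Now I'll push it forward.

Emit:
arm_command(
  moves=[
    {"x":12,"y":1,"z":3,"roll":0},
    {"x":24,"y":1,"z":3,"roll":0},
    {"x":34,"y":1,"z":3,"roll":0},
    {"x":42,"y":1,"z":3,"roll":0},
    {"x":50,"y":1,"z":3,"roll":0},
    {"x":58,"y":1,"z":3,"roll":0},
    {"x":64,"y":1,"z":3,"roll":0},
    {"x":68,"y":1,"z":3,"roll":0},
    {"x":70,"y":1,"z":3,"roll":0},
    {"x":70,"y":1,"z":3,"roll":0},
  ],
)

```text
t: 11.8
tcp_pos: [0.5203, 0.0895, 0.1184]
tcp_rot: [[0.983, 0.184, 0.0], [0.184, -0.983, 0.0], [0.0, 0.0, -1.0]]
contact_force: [-0.3, -0.7, -0.4]
opening: -0.0003
```

Emit:
arm_command(
  moves=[
    {"x":1,"y":0,"z":0,"roll":0},
    {"x":2,"y":0,"z":0,"roll":0},
    {"x":3,"y":0,"z":0,"roll":0},
    {"x":3,"y":0,"z":0,"roll":0},
  ],
)

```text
t: 12.3
tcp_pos: [0.5225, 0.0899, 0.1182]
tcp_rot: [[0.983, 0.184, -0.001], [0.184, -0.983, -0.0], [-0.001, 0.0, -1.0]]
contact_force: [-4.5, -1.8, 0.5]
opening: -0.0
```

```bash
python3 -c "
from h import *
knob(x1=.6)"
```

```text
top few
scene 282 [550.9  96.8 165.2] local [ 43.  -36.2] tilt fwd/across 0.284 0.241
wrist 10294 [543.3  97.4 173.9] local [ 35.6 -34.3] tilt fwd/across 0.225 0.216
tcp local [ 13.9 -37.8] [0.5226 0.0899 0.1182] [-4.2 -0.4 -1.6] 12.45
```

Force is rising at the stop, and the scene camera reads 0.284 forward. I'll back off, rise and move over the button.

Emit:
arm_command(
  moves=[
    {"x":-15,"y":0,"z":0,"roll":0},
    {"x":-30,"y":0,"z":0,"roll":0},
    {"x":-50,"y":10,"z":-40,"roll":0},
    {"x":-69,"y":45,"z":-60,"roll":0},
    {"x":-69,"y":67,"z":-60,"roll":0},
    {"x":-69,"y":67,"z":-60,"roll":0},
    {"x":-69,"y":67,"z":-60,"roll":0},
  ],
)

```text
t: 13.32
tcp_pos: [0.4673, 0.0123, 0.1784]
tcp_rot: [[0.983, 0.184, 0.0], [0.184, -0.983, 0.0], [0.0, -0.0, -1.0]]
contact_force: [-0.2, 0.8, -0.1]
opening: -0.0002
```

```bash
python3 - <<'E'
from h import *
knob(x1=.6)
d=np.load('pics/k_top.npz')
a=cv2.imread('pics/k_scene.png')[140:320,260:450];b=cv2.imread('pics/k_wrist.png')[100:340,220:560]
cv2.imwrite('pics/v6.png',np.hstack([cv2.resize(a,(400,380),interpolation=2),cv2.resize(b,(400,380),interpolation=2)]))
E
```

```text
top 151 [553.   98.4 165.1] local [ 45.4 -35.1] tilt fwd/across 0.299 0.234
scene 239 [551.9  96.9 164.2] local [ 44.  -36.4] tilt fwd/across 0.292 0.244
wrist 4517 [551.6  98.4 162.9] local [ 44.  -34.7] tilt fwd/across 0.295 0.235
tcp local [ -54.6 -103.7] [0.4674 0.0126 0.1782] [-0.5 -0.4 -0.7] 13.475
```

View pics/v6.png

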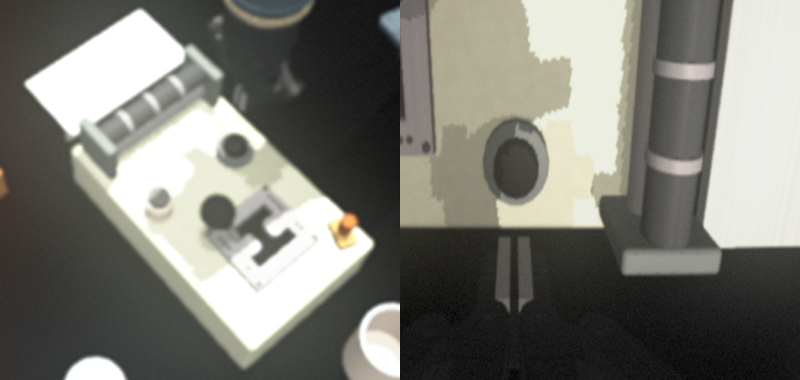

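The lever is home in slot 3 (0.29–0.30 forward, 0.24 right) and the pot and stamp are still standing. In the wrist view the button is straight ahead of the fingers, so I'll fix its exact position.

```bash
python3 - <<'E'
from h import *
for n in ('k_wrist','k_scene','top0'):
  d=dict(np.load(f'pics/{n}.npz'));P=cloud(d)
  L=np.einsum('ij,hwj->hwi',R,P[...,:2]*1000-O)
  F=d['frame'].max(2)
  m=(abs(L[...,0]+55)<24)&(abs(L[...,1]+105)<24)&(P[...,2]<.13)&(P[...,2]>.085)
  k=m&(F<(F[m].min()+45))
  print(n,k.sum(),'dark ctr world',(P[k].mean(0)*1000).round(1),'local',L[k].mean(0).round(1),L[k].min(0).round(),L[k].max(0).round(),'z pct',(np.percentile(P[...,2][k],[5,50,95])*1000).round(1))
E
```

```text
k_wrist 1588 dark ctr world [469.5  16.2 109.6] local [ -51.9 -100.4] [ -74. -120.] [-31. -82.] z pct [101.9 112.2 113.7]
k_scene 108 dark ctr world [469.   15.7 112. ] local [ -52.5 -100.8] [ -67. -117.] [-39. -88.] z pct [103.8 113.2 115.9]
top0 75 dark ctr world [467.6  10.9 114.6] local [ -54.7 -105.3] [ -68. -118.] [-41. -93.] z pct [110.  114.5 119.6]
```

Emit:
arm_command(
  moves=[
    {"x":1,"y":0,"z":40,"roll":0},
    {"x":1,"y":0,"z":75,"roll":0},
    {"x":1,"y":0,"z":90,"roll":0},
    {"x":1,"y":0,"z":94,"roll":0},
    {"x":1,"y":0,"z":97,"roll":0},
    {"x":1,"y":0,"z":100,"roll":0},
    {"x":1,"y":0,"z":100,"roll":0},
  ],
)

```text
t: 14.35
tcp_pos: [0.4682, 0.0123, 0.0814]
tcp_rot: [[0.983, 0.184, 0.001], [0.184, -0.983, -0.0], [0.001, 0.0, -1.0]]
contact_force: [-14.9, 2.2, 45.4]
opening: 0.0
```

It reads 45 N, so it is bottomed on something. I'll let go by rising straight up and check.

Emit:
arm_command(
  moves=[
    {"x":1,"y":0,"z":-8,"roll":0},
    {"x":1,"y":0,"z":-12,"roll":0},
    {"x":1,"y":0,"z":-12,"roll":0},
  ],
)

```text
t: 14.72
tcp_pos: [0.4702, 0.012, 0.0908]
tcp_rot: [[0.983, 0.184, 0.001], [0.184, -0.983, 0.0], [0.002, 0.0, -1.0]]
contact_force: [-0.4, -0.0, -0.5]
opening: -0.0
```

```bash
python3 - <<'E'
from h import *
knob(x1=.6)
a=cv2.imread('pics/k_scene.png')[130:300,280:450];b=cv2.imread('pics/k_wrist.png')[140:310,220:420]
cv2.imwrite('pics/v7.png',np.hstack([cv2.resize(a,(400,400),interpolation=2),cv2.resize(b,(400,400),interpolation=2)]))
d=dict(np.load('pics/k_wrist.npz'));P=cloud(d)*1000
for v in range(190,275,6): print(v,P[v,309].round(),P[v,317].round(),P[v,326].round())
E
```

```text
top 154 [553.4  98.4 165.3] local [ 45.7 -35.1] tilt fwd/across 0.301 0.234
scene 247 [551.3  96.7 164.1] local [ 43.4 -36.4] tilt fwd/across 0.289 0.244
wrist 18257 [550.6  98.3 163. ] local [ 42.9 -34.7] tilt fwd/across 0.288 0.235
tcp local [ -52.6 -104.7] [0.4696 0.012  0.0902] [-0.1 -0.4  0.2] 14.875
190 [503.  23.  91.] [504.  19.  92.] [504.  13.  90.]
196 [499.  22.  91.] [500.  18.  92.] [501.  13.  92.]
202 [496.  22.  91.] [497.  17.  91.] [497.  12.  90.]
208 [493.  21.  92.] [493.  17.  91.] [494.  11.  91.]
214 [489.  20.  91.] [490.  16.  93.] [490.  11.  91.]
220 [489.  20. 100.] [490.  16. 102.] [490.  11. 100.]
226 [486.  20. 102.] [487.  15. 103.] [488.  11. 103.]
232 [483.  19. 103.] [484.  15. 104.] [484.  10. 103.]
238 [481.  19. 107.] [482.  15. 108.] [482.   9. 105.]
244 [480.  18. 111.] [481.  14. 113.] [482.  10. 112.]
250 [481.  18. 120.] [481.  14. 120.] [483.  10. 121.]
256 [481.  18. 126.] [482.  15. 127.] [482.  10. 127.]
262 [481.  18. 132.] [481.  14. 131.] [482.  10. 132.]
268 [480.  18. 137.] [481.  14. 136.] [482.  10. 136.]
274 [481.  18. 143.] [481.  14. 141.] [482.  11. 142.]
```

View pics/v7.png

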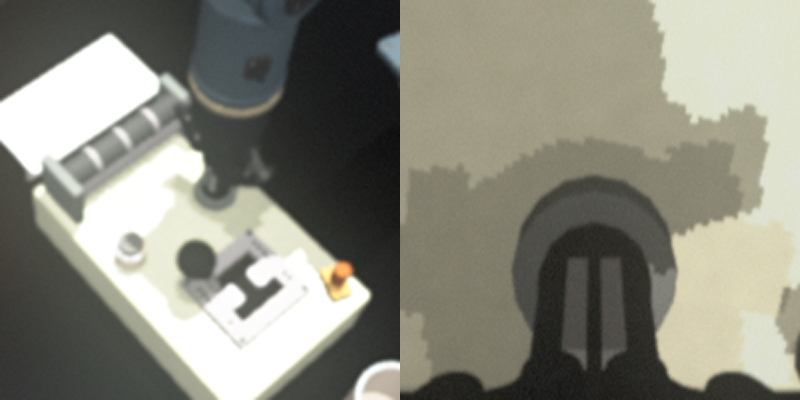

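The fingers are centred on the button. The tips are really about 26 mm behind the TCP, so at the bottom they were at z≈0.107 against a button top of about 0.113. That is full travel, and 45 N is far above the 5 N needed. I'll rise clear and verify.

Emit:
arm_command(
  moves=[
    {"x":0,"y":0,"z":-50,"roll":0},
    {"x":0,"y":0,"z":-100,"roll":0},
    {"x":-10,"y":50,"z":-130,"roll":0},
    {"x":-10,"y":110,"z":-130,"roll":0},
    {"x":-10,"y":160,"z":-130,"roll":0},
    {"x":-10,"y":200,"z":-130,"roll":0},
    {"x":-10,"y":200,"z":-130,"roll":0},
    {"x":-10,"y":200,"z":-130,"roll":0},
  ],
)

```text
t: 15.88
tcp_pos: [0.4963, -0.1857, 0.2199]
tcp_rot: [[0.983, 0.184, -0.001], [0.184, -0.983, 0.001], [-0.001, -0.001, -1.0]]
contact_force: [0.3, 1.1, -0.5]
opening: -0.0001
```

```bash
python3 - <<'E'
from h import *
knob(x1=.6)
# button height, before / after, central 20 mm disc
for n in ('top0','k_top','scene0','k_scene'):
  d=dict(np.load(f'pics/{n}.npz'));P=cloud(d); L=np.einsum('ij,hwj->hwi',R,P[...,:2]*1000-O)-[-54,-104]
  m=(np.hypot(L[...,0],L[...,1])<9)&(P[...,2]<.14); print(n,m.sum(),np.median(P[...,2][m]))
# movement of other things: changed pixels between start and now
for n in ('top','scene'):
  a=np.load(f'pics/{n}0.npz')['range_z'];b=np.load(f'pics/k_{n}.npz')['range_z']
  m=((abs(a-b)>.012)&(a>0)&(b>0)).astype(np.uint8); k,l,s,c=cv2.connectedComponentsWithStats(m)
  print(n,[tuple(s[i]) for i in range(1,k) if s[i,4]>12])
a=cv2.imread('pics/k_top.png')[60:260,80:500];
cv2.imwrite('pics/v8.png',cv2.resize(a,(800,381),interpolation=2))
E
```

```text
top 154 [553.4  98.4 165. ] local [ 45.8 -35.1] tilt fwd/across 0.302 0.234
scene 241 [551.6  96.9 163.8] local [ 43.7 -36.3] tilt fwd/across 0.291 0.244
wrist few
tcp local [ -62.3 -303.3] [ 0.4965 -0.1851  0.2204] [-0.4  0.5 -0.5] 16.025
top0 30 0.11381164422297463
k_top 29 0.11399519678179848
scene0 32 0.11398547932137998
k_scene 33 0.11419228984304863
top [(np.int32(191), np.int32(0), np.int32(7), np.int32(6), np.int32(17)), (np.int32(361), np.int32(0), np.int32(6), np.int32(7), np.int32(13)), (np.int32(391), np.int32(0), np.int32(9), np.int32(5), np.int32(17)), (np.int32(446), np.int32(1), np.int32(13), np.int32(9), np.int32(31)), (np.int32(456), np.int32(0), np.int32(8), np.int32(7), np.int32(13)), (np.int32(559), np.int32(0), np.int32(8), np.int32(7), np.int32(17)), (np.int32(606), np.int32(0), np.int32(8), np.int32(9), np.int32(14)), (np.int32(617), np.int32(0), np.int32(11), np.int32(5), np.int32(15)), (np.int32(300), np.int32(2), np.int32(7), np.int32(10), np.int32(16)), (np.int32(378), np.int32(2), np.int32(5), np.int32(8), np.int32(17)), (np.int32(541), np.int32(3), np.in
[... 13416 characters left out ...]
nt32(129), np.int32(9), np.int32(8), np.int32(13)), (np.int32(93), np.int32(128), np.int32(9), np.int32(3), np.int32(15)), (np.int32(39), np.int32(132), np.int32(10), np.int32(6), np.int32(20)), (np.int32(30), np.int32(134), np.int32(8), np.int32(4), np.int32(13)), (np.int32(88), np.int32(144), np.int32(6), np.int32(8), np.int32(14)), (np.int32(124), np.int32(146), np.int32(7), np.int32(8), np.int32(13)), (np.int32(85), np.int32(168), np.int32(5), np.int32(6), np.int32(13)), (np.int32(72), np.int32(179), np.int32(9), np.int32(5), np.int32(15)), (np.int32(354), np.int32(231), np.int32(19), np.int32(22), np.int32(268)), (np.int32(386), np.int32(245), np.int32(19), np.int32(18), np.int32(265))]
```

View pics/v8.png

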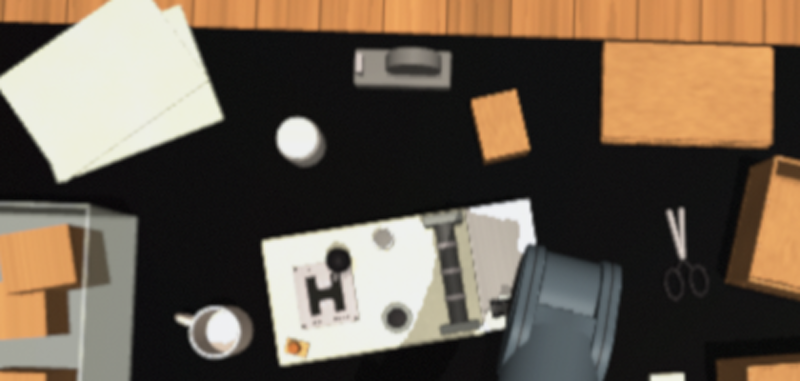

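The knob is in slot 3, the button is back up (114 mm, as at the start) and nothing else has changed. I'm handing it in.

```bash
python3 -c "
from rig import bot
print(bot.hand_in())"
```

```text
the job is handed in; nothing more can be done
None
```

I set the lever to third, then pressed the button and let it go; I've handed the job in. With the fingers shut, I pushed the lever to the middle of the left lane, across to the right lane, then forward to its stop in the third slot.

**Last checks**
- **Lever:** it leans about 0.29–0.30 rad forward and 0.24 rad right.
- **Button:** its top is back at 114 mm, the same as at the start. I inferred the full press rather than measuring it: the fingertips went to about 107 mm and the force reached 45 N, against the 5 N needed.
- **Other things:** the depth pictures show no change around the creaser except the knob. The gripper is clear of everything.

**What disagreed or went wrong**
- **Fingertip position:** the cameras put the shut fingertips about 26–31 mm behind the reported TCP, not 8 mm ahead of it. My first push therefore rubbed over the top of the knob at about 6 N and moved it only part of the way. After that I used the position seen in the images.
- **Press force:** the press was harder than it needed to be, peaking at 45 N with 15 N sideways. I took the 40 N limit to cover only the arm and gripper body, and this was on the fingertips.

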